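# Load, clamp and preset the platform shaker

## Task

Get the shaker ready for its next run: first stand the soil jar from the bench upright on the platform, in the gap between the two jars already there; then push the clamp bar up until it is flush against all three jars and they stand tight against the fixed bar behind them. Last, turn the large speed knob clockwise until its white line points at the small metal setting tab on the dial; leave the tab, and everything else on the bench, where they are.

Things in the scene. Friction and masses are not known exactly. Their poses are not given: they have to be found in the camera images.
- shaker: Platform shaker, grey housing 276 mm wide (y), 275 deep (x), fixed. Origin: centre of its underside; x points from the control panel (robot's side) to the back, y to its left, z up. The panel slopes up to the back at 0.35 rad: its normal is (-0.343, 0, 0.939) in this frame, its middle at x -98, z 63 mm. Left of the speed knob are a switch (y 18) and a small fixed knob (y 88), not needed.
- jar_new: The jar to load, standing on the bench to the right of the shaker: white plastic, round, diameter 60 mm up to 56 mm high, with a grey screw cap of 59 mm diameter from 60 to 82 mm; 0.14 to 0.28 kg. Origin: centre of its underside, z up.
- gap (a point): Middle of the gap between the two jars, on the platform's rubber mat (98 mm above the bench; shaker x 63, y 0; axes as the shaker's): where the underside centre of the new jar is when it touches the fixed bar. The mat reaches in shaker x from -41 to 127 mm, y -125 to 125.
- jar_left: An identical jar (60 mm diameter, 82 mm high), loose, already standing on the platform at the left (shaker y about +86 mm), within 3 mm of the fixed bar. Origin: centre of its underside.
- jar_right: An identical jar already standing on the platform at the right (shaker y about -86 mm), within 3 mm of the fixed bar. Origin: centre of its underside.
- fixed_bar_mid (a point): Middle of the fixed bar behind the jars, on its axis: rubber-covered, 14 mm thick, along shaker y, 30 mm above the mat, at shaker x 100 mm. Grey end blocks of both bars stand at shaker y +-136 mm, tops at most 151 mm above the bench.
- clamp_bar (a joint): Slide of the clamp bar in m along the shaker's +x, towards the jars: 0 is the front stop, 0.046 is flush on jars that touch the fixed bar. It slides stiffly (about 3 N) and stays where it is pushed. It starts open, 26 to 44 mm short of flush.
- clamp_bar_mid (a point): Middle of the clamp bar, on its axis: a rubber-covered round bar, 14 mm thick, 262 mm long between two end blocks, along shaker y, in front of the jars (robot's side), 30 mm above the mat, at shaker x -20 mm plus the joint value.
- speed_knob (a joint): Angle of the speed knob in rad, 0 to 4.71, growing clockwise as seen from above the panel. At 0 its white line points to the panel's lower left (135 degrees anticlockwise from straight up the slope). Turns stiffly (0.05 N m) and stays where it is left.
- speed_knob_grip (a point): Where to hold the speed knob (TCP here): on its axis, 30 mm above its base. The larger knob, right half of the panel: black skirt 50 mm across, 7 mm high; on it a bar grip 42 mm long, 13 thick, 7 to 36 mm above the base, along the white line. Frame: x along the white line, z along the panel normal, turning with the knob.
- knob_pointer (a point): Where the white line of the speed knob points: 27 mm from the axis, just beyond the skirt, 4 mm above the knob's base. Turns with the knob.
- set_tab (a joint): Angle of the setting tab on the dial ring around the knob, on the same scale as joint speed_knob: the knob is set when both are equal. It stays where it is; do not move it.
- tab_tip (a point): Inner end of the setting tab: a dark steel tab 5 mm wide, 16 long, at most 5 high, lying radially across the rim of the pale dial ring, 28 to 44 mm from the knob's axis. The point lies 27 mm from the axis, 4 mm above the knob's base: it meets point knob_pointer when the knob is set.
- steel_ring: Bystander: open steel soil ring, 85 mm diameter, 50 mm high, on the bench. Origin: centre of its underside.
- spatula: Bystander: spatula, 200 mm long, lying on the bench to the right of the jar. Origin: its middle.
- ring_cap: Bystander: flat black cap, 60 mm diameter, 12 mm high, on the bench. Origin: centre of its underside.
- wash_bottle: Bystander: white wash bottle, 66 mm diameter, about 175 mm high with its spout. Origin: centre of its underside.
- brush: Bystander: brush, 160 mm long, lying on the bench to the left of the shaker. Origin: its middle.
Not all that is in view belongs to the job. Leave any purple look-alike of the jar_right alone.

How it is judged:
By the outcome, as a careful person would: the job done as asked, in the order asked, and still so for the second after the job is handed in, with the robot touching nothing.
It also fails if it takes over 54 s, if anything falls off the work surface, if the arm or the gripper's body presses on something with over 40 N, if the wrist force passes 120 N, or if a joint passes its speed limit or range.

## Robot

A 6-joint arm with a two-finger parallel gripper is mounted at the origin on the work surface. World frame = base frame: x ahead of the robot, y to its left, z up, the work surface at z = 0. Lengths are in m, angles in rad, forces in N, time in s.
With the tool pointing down it reaches from about 0.375 to 0.975 m from the base axis. Payload 3.8 kg.
Tool frame: the origin (TCP) lies between the finger pads, 19 mm behind the fingertips; this is the grasp point; z points along the fingers, y is the line along which they close (so a half turn about z gives the same grasp; the last joint's range is limited). The gripper opens to 88 mm and grips with 3 to 60 N. Pads are 18 mm wide; open, the fingers measure 123 mm over their backs; the gripper's body (75 mm by 187 mm) begins 45 mm behind the grasp point.
Start: joints at [-1.278, 0.264, 1.604, -0, 1.274, -0.037], TCP at [0.219, -0.639, 0.257] pointing down, gripper open.
Joint ranges: [-2.63, 2.63], [-0.94, 2.18], [0.31, 2.57], [-1.31, 4.45], [0, 2.66], [-2.55, 2.55]. Speed limits (rad/s): [2.57, 2.57, 3.14, 3.14, 3.14, 3.14].

## Interface

Orientations are given as a rotation vector (axis times angle).
In Python, from cell import manip, inverse_kinematics, cams, order gives the robot as it stands. Calls block until the motion is done:
- manip.move_pose(position, orientation): joint-space move of the TCP to a pose.
- manip.move_linear(position, rate=0.15, rot=None): straight line of the TCP; rot=None keeps the orientation; rate is the mean speed in m/s.
- manip.set_joints(angles): joint-space move.
- manip.set_gripper(opening, force=None): finger opening in m; force is the grip in N (None keeps the last); returns when the fingers have stopped.
- manip.dwell(seconds).
- inverse_kinematics(position, orientation): joint angles nearest the present ones, or None.
- manip.state(): the state.
- cams.capture(name): name is "scene" or "top" or "wrist"; returns a dict with "image" (480x640x3 uint8, blue, green, red), "z_map" (480x640 float32, m along the optical axis (not along the pixel's ray), 0 where there is no reading), "intrinsics" (3x3 intrinsics, pixels), "k1" (the pictures are not rectified: a ray, as slopes to the right and down, at radius r is drawn at 1 + k1 r^2 times it, then the intrinsics apply), "position" and "orientation" of the camera in the world; the wrist camera has in their place "T_tool_cam" (4x4, takes a point from camera to tool coordinates, whose origin is the TCP and whose axes are the flange's). Camera axes: x right, y down, z forward; pixel columns grow to the right and rows downward; lengths in m; the calibration is good to about 2 mm. A picture is of the moment at which its call begins: read the wrist's pose just before it.
A pose or a line that the arm cannot do raises manip.IKError and nothing moves.
- order.close_job(): hands the job in; it is judged then, once.
The state is a dict: "clock": time; "joint_pos": joint angles; "joint_velocities": joint speeds; "tau": joint torques, N m; "tool_pos": TCP position; "tcp_rot": TCP orientation; "contact_force": force on the tool from outside, world axes, zero at the start; "moment": the same for the moment, N m; "gripper_width": finger opening in m; "grasp_force": force on a finger pad.
Only numpy, scipy, OpenCV 4.12 (cv2) and the standard library are available. Lean on these libraries where they do the work, as an engineer would, in place of code of your own. Each camera call takes 0.05 s, during which the arm holds its last target. There are 200 camera calls.

## Working session

There is one attempt and no reset: what is moved stays moved. The work goes in short steps, each a Python script; the robot and the scene stay as the last script left them, time stands still between calls to the robot, and variables do not carry over. Pictures are saved under pics/ and viewed, at most 10 in all, crops included, and the job is handed in when it is done.

```bash
ls; mkdir -p pics; cat > h.py <<'E'
import numpy as np, cv2, pickle
from scipy.spatial.transform import Rotation as R
from cell import manip, inverse_kinematics, cams, order
def grab(n,f):
    s=manip.state(); c=cams.capture(n); cv2.imwrite(f'pics/{f}.png',c['image'])
    if n=='wrist':
        T=np.eye(4);T[:3,:3]=R.from_rotvec(s['tcp_rot']).as_matrix();T[:3,3]=s['tool_pos'];W=T@np.array(c['T_tool_cam'])
        c['Rm'],c['p']=W[:3,:3],W[:3,3]
    else:
        o=np.array(c['orientation']); c['Rm']=o if o.shape==(3,3) else R.from_rotvec(o).as_matrix(); c['p']=np.array(c['position'])
    pickle.dump(c,open(f'pics/{f}.pkl','wb')); return c
def load(f): return pickle.load(open(f'pics/{f}.pkl','rb'))
def slopes(c,uv):
    K=np.array(c['intrinsics']); uv=np.atleast_2d(np.array(uv,float)).reshape(-1,1,2)
    return cv2.undistortPoints(uv,K,np.array([c['k1'],0,0,0.]),).reshape(-1,2)
def ray(c,uv):
    s=slopes(c,uv); return np.c_[s,np.ones(len(s))]@c['Rm'].T
def onplane(c,uv,n,d):   # n.p=d
    v=ray(c,uv); n=np.array(n,float); return c['p']+v*((d-n@c['p'])/(v@n))[:,None]
def onz(c,uv,z): return onplane(c,uv,[0,0,1],z)
def cloud(c):
    h,w=c['z_map'].shape; u,v=np.meshgrid(np.arange(w),np.arange(h))
    P=c['p']+ray(c,np.c_[u.ravel(),v.ravel()])*c['z_map'].ravel()[:,None]
    P[c['z_map'].ravel()==0]=np.nan; return P.reshape(h,w,3)
def proj(c,P):
    q=(np.atleast_2d(P)-c['p'])@c['Rm']; 
    return cv2.projectPoints(q,np.zeros(3),np.zeros(3),np.array(c['intrinsics']),np.array([c['k1'],0,0,0.]))[0].reshape(-1,2)
E
python3 - <<'E'
from h import *
a=grab('scene','s0');b=grab('top','t0')
for c in(a,b): print(c['p'],c['Rm'].round(3).tolist(),c['k1'],np.array(c['intrinsics']).tolist())
print(manip.state())
E
```

```text
pics
[0.90667806 0.55076474 0.96588475] [[-0.873, 0.387, -0.297], [0.488, 0.681, -0.546], [-0.009, -0.621, -0.784]] -0.04893296824530774 [[495.06363088838066, 0.0, 321.42219972722694], [0.0, 495.06363088838066, 246.69232971601545], [0.0, 0.0, 1.0]]
[ 0.38236883 -0.05851642  1.03959303] [[-0.004, -0.98, 0.201], [-1.0, 0.004, -0.0], [-0.0, -0.201, -0.98]] -0.03394091121553963 [[476.24807588569337, 0.0, 325.3408831178059], [0.0, 476.24807588569337, 237.23833174241517], [0.0, 0.0, 1.0]]
{'clock': 0.1, 'joint_pos': array([-1.27791322e+00,  2.64704046e-01,  1.60522561e+00,  3.00145651e-06,
        1.27368085e+00, -3.68652692e-02]), 'joint_velocities': array([-0.00049118, -0.00088173, -0.00482078,  0.00023047, -0.00110359,
       -0.00019042]), 'tau': array([ 3.57441895e-04, -5.03617966e+01, -3.58070469e+01,  7.31077348e-02,
        2.33532483e-02, -6.33101763e-05]), 'tool_pos': array([ 0.21841806, -0.63805725,  0.25620117]), 'tcp_rot': array([-3.09701520e+00, -5.15294129e-01,  3.99907908e-04]), 'contact_force': array([ 1.03763102,  0.46744831, -0.53173946]), 'moment': array([-0.01208262, -0.0061247 ,  0.00989056]), 'grasp_force': 0.0, 'gripper_width': 0.0878458636450895}
```

View pics/s0.png

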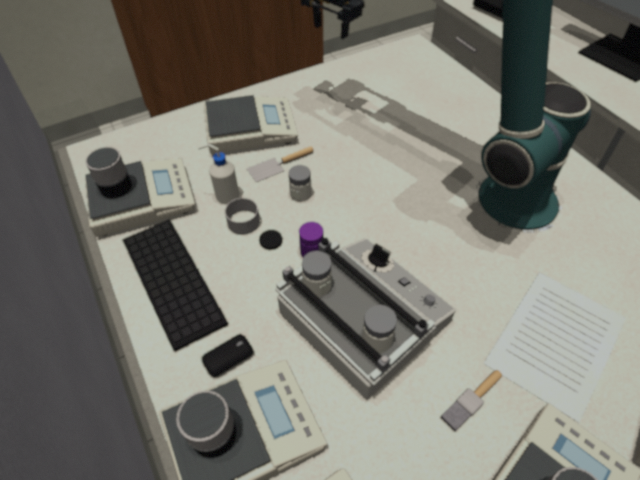

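View pics/t0.png

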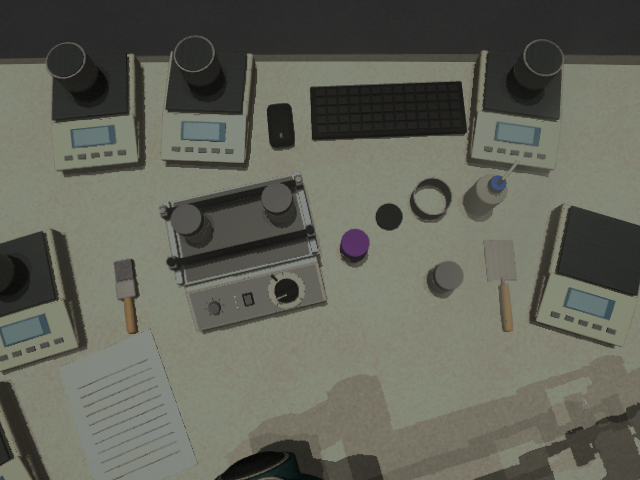

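Top view: the jar to load is the white one with a grey cap at (446,276). The purple look-alike is at (355,245). The shaker is around (245,255), with its jars at (188,222) and (278,203) and the speed knob at (287,291). Next I'll measure these.

```bash
cat > m.py <<'E'
from h import *
c=load('t0'); P=cloud(c)
for z0,(u0,u1,v0,v1) in ((.180,(150,220,185,255)),(.180,(245,310,170,235)),(.082,(415,475,250,305))):
    Q=P[v0:v1,u0:u1]; m=(abs(Q[...,2]-z0)<.012).astype(np.uint8)
    n,l,st,ce=cv2.connectedComponentsWithStats(m); k=1+st[1:,4].argmax()
    q=Q[l==k]; (uv,r)=cv2.minEnclosingCircle(np.argwhere(l==k)[:,::-1].astype(np.float32))
    print(z0,st[k,4],np.median(q[:,2]).round(4),'mean',q.mean(0).round(4),'circ',onz(c,[uv[0]+u0,uv[1]+v0],z0).round(4),r)
    
im=c['image']; cr=im[165:345,140:480]
cv2.imwrite('pics/t0c.png',cv2.resize(cr,None,fx=2.35,fy=2.35,interpolation=cv2.INTER_CUBIC))
E
python3 m.py
```

```text
0.18 806 0.179 mean [0.5935 0.201  0.1787] circ [[0.593  0.2004 0.18  ]] 16.367826461791992
0.18 774 0.179 mean [0.6338 0.0323 0.1788] circ [[0.633  0.0324 0.18  ]] 15.809894561767578
0.082 659 0.0817 mean [ 0.4984 -0.3073  0.0815] circ [[ 0.4984 -0.3072  0.082 ]] 14.591190338134766
```

View pics/t0c.png

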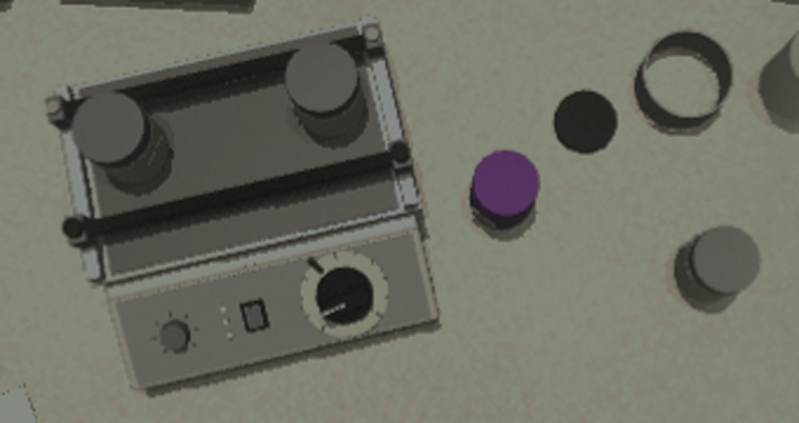

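```bash
python3 - <<'E'
from h import *
c=load('t0')
f=lambda l,z:onz(c,[(140+(a+.5)/2.35-.5,165+(b+.5)/2.35-.5) for a,b in l],z)
B=f([(57,105),(372,33),(75,228),(400,152)],.148); print(B.round(4))
for i in(0,2): d=B[i]-B[i+1]; print('yaw',np.arctan2(-d[0],d[1]),np.linalg.norm(d),(B[i]+B[i+1])/2)
# panel front edge at crop (145,388)-(438,320); back edge of mat area (105,280)-(415,212)
P=cloud(c)
E0=f([(148,388),(438,320)],.03); d=E0[0]-E0[1]; print('front yaw',np.arctan2(-d[0],d[1]),d, E0.mean(0))
# panel normal by plane fit
q=P[278:318,200:320].reshape(-1,3); 
import itertools
m=np.median(q,0); 
for _ in range(4):
    A=np.c_[q[:,:2],np.ones(len(q))]; k=np.linalg.lstsq(A,q[:,2],rcond=None)[0]; r=q[:,2]-A@k; q=q[abs(r)<max(.003,1.5*r.std())]
n=np.r_[-k[:2],1]; n/=np.linalg.norm(n); print('panel n',n,'yaw',np.arctan2(-n[1],-n[0]),len(q))
E
```

```text
[[ 0.6213  0.2543  0.148 ]
 [ 0.6822 -0.0058  0.148 ]
 [ 0.5186  0.233   0.148 ]
 [ 0.5803 -0.0294  0.148 ]]
yaw 0.22977319542855978 0.267085804878692 [0.65174528 0.12424313 0.148     ]
yaw 0.23105943204511098 0.2696186131524016 [0.54945296 0.1017946  0.148     ]
front yaw 0.22628533283521865 [-0.05939157  0.25796799  0.        ] [0.42239139 0.06895668 0.03      ]
 ** On entry to DLASCL parameter number  4 had an illegal value
 ** On entry to DLASCL parameter number  4 had an illegal valueTraceback (most recent call last):
  File "<stdin>", line 14, in <module>
    x, resids, rank, s = _umath_linalg.lstsq(a, b, rcond,
                         ~~~~~~~~~~~~~~~~~~~^^^^^^^^^^^^^
                                             signature=signature)
                                             ^^^^^^^^^^^^^^^^^^^^
    raise LinAlgError("SVD did not converge in Linear Least Squares")
numpy.linalg.LinAlgError: SVD did not converge in Linear Least Squares
```

```bash
cat >> h.py <<'E'
YAW=.231; G=np.array([.6150,.1158,.098])
ex=np.array([np.cos(YAW),np.sin(YAW),0]); ey=np.array([-ex[1],ex[0],0]); ez=np.array([0,0,1.])
S0=G-.063*ex; S0[2]=0
def sh(x,y,z): return S0+x*ex+y*ey+z*ez     # shaker -> world
def rv(y,z):
    y=np.array(y)-np.dot(y,z)*np.array(z); y=y/np.linalg.norm(y); return R.from_matrix(np.c_[np.cross(y,z),y,z]).as_rotvec()
E
python3 - <<'E'
from h import *
J=np.array([.4984,-.3072,0])
q0=manip.state()['joint_pos']
best=min((np.abs(inverse_kinematics(J+[0,0,.2],rv(s*ex,-ez))-q0).max(),s) for s in(1,-1)); print(best)
o=rv(best[1]*ex,-ez)
for p in (sh(.060,0,.098+.2),sh(.060,0,.176)): print(inverse_kinematics(p,o))
manip.move_pose(J+[0,0,.20],o); s=manip.state(); print(s['clock'])
grab('wrist','w0')
manip.move_linear(J+[0,0,.077],rate=.15)
manip.set_gripper(.050,25); s=manip.state(); print(s['clock'],s['gripper_width'],s['grasp_force'],s['tool_pos'])
manip.move_linear(J+[0,0,.12],rate=.12); s=manip.state(); print(s['clock'],s['gripper_width'],s['grasp_force'],s['contact_force'])
E
```

```text
(np.float64(0.789048662920625), 1)
[ 1.45906728e-01  1.43896447e-01  1.67233851e+00 -4.44089210e-16
  1.32535770e+00 -8.50932722e-02]
[ 1.45906728e-01  2.28072166e-01  1.80341381e+00 -8.88178420e-16
  1.11010668e+00 -8.50932722e-02]
1.7083
3.2833 0.058532663750405736 24.983241632580757 [ 0.49904823 -0.30747856  0.07768216]
3.7917 0.05836821785746152 24.998075545881875 [ 0.500479    0.39783361 -2.47439013]
```

View pics/w0.png

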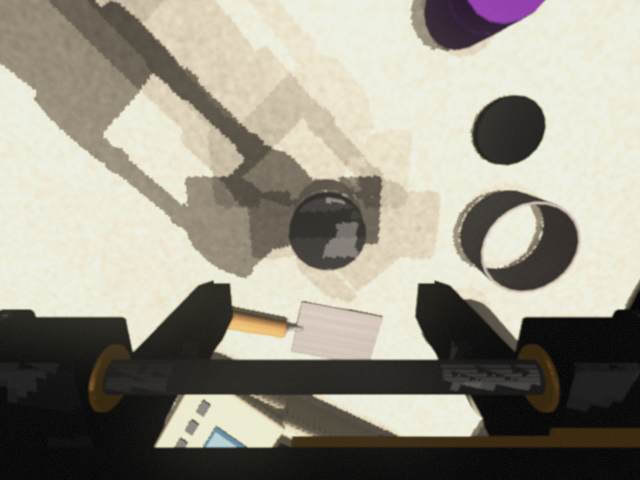

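The wrist view shows the white jar with the grey cap centred between the fingers at (327,230), and the gripper now holds it. Next I carry it to the gap.

```bash
python3 - <<'E'
from h import *
o=manip.state()['tcp_rot']; o=rv(ex,-ez)
J=np.array([.4984,-.3072,0]); F=lambda s:s['contact_force'].round(1)
manip.move_linear(J+[0,0,.30],rate=.25)
manip.move_pose(sh(.060,0,.30),o); s=manip.state(); print(s['clock'],s['tool_pos'],sh(.060,0,.3))
grab('top','t1'); grab('wrist','w1')
manip.move_linear(sh(.060,0,.182),rate=.15); manip.dwell(.1); s=manip.state(); f0=s['contact_force'][2]; print(s['clock'],F(s),s['tool_pos'])
z=.182
while z>.171:
    z-=.001; manip.move_linear(sh(.060,0,z),rate=.02); s=manip.state()
    if s['contact_force'][2]-f0>3: break
print(z,s['clock'],F(s),s['tool_pos'],s['gripper_width'])
E
```

```text
6.2667 [0.61214715 0.11399823 0.29982845] [0.61207969 0.11511315 0.3       ]
7.4 [ 0.1 -0.3 -2. ] [0.6132295  0.11525402 0.18381631]
0.175 9.15 [-1.7 -0.2  2.1] [0.61225403 0.11512787 0.17566327] 0.05832156772544718
```

```bash
python3 - <<'E'
from h import *
manip.set_gripper(.080); print(manip.state()['clock'])
manip.move_linear(sh(.060,0,.29),rate=.25)
manip.set_gripper(.0,10)
# tilted view/pushing pose: back over the panel
t=.40; zt=np.sin(t)*ex-np.cos(t)*ez
for s in(1,-1): print(s,inverse_kinematics(sh(-.06,0,.24),rv(s*ey,zt)),inverse_kinematics(sh(.01,0,.134),rv(s*ey,zt)))
grab('top','t2'); print(manip.state()['clock'])
c=load('t2'); cv2.imwrite('pics/t2c.png',cv2.resize(c['image'][165:345,140:340],None,fx=3,fy=3,interpolation=cv2.INTER_CUBIC))
E
```

```text
9.65
1 [ 0.09072089 -0.29862336  2.23733271  0.07540197  0.8078332  -1.75228956] [ 0.11262489 -0.02035126  2.21852181  0.08843789  0.547674   -1.75546028]
-1 [ 0.09072089 -0.29862336  2.23733271  0.07540197  0.8078332   1.38930309] [ 0.11262489 -0.02035126  2.21852181  0.08843789  0.547674    1.38613238]
11.5083
```

```bash
python3 - <<'E'
from h import *
t=.40; zt=np.sin(t)*ex-np.cos(t)*ez; o=rv(-ey,zt)
manip.move_pose(sh(-.055,0,.25),o); print(manip.state()['clock'])
grab('wrist','w2')
manip.move_linear(sh(-.055,0,.137),rate=.15,rot=o); manip.dwell(.1)
s=manip.state(); f0=s['contact_force']; print(s['clock'],f0.round(1),s['gripper_width'],s['tool_pos']-sh(-.055,0,.137))
E
```

```text
12.8333
13.8833 [ 0.4  0.3 -0.3] 0.0004863843652792577 [0.00120415 0.00011831 0.00157339]
```

View pics/w2.png

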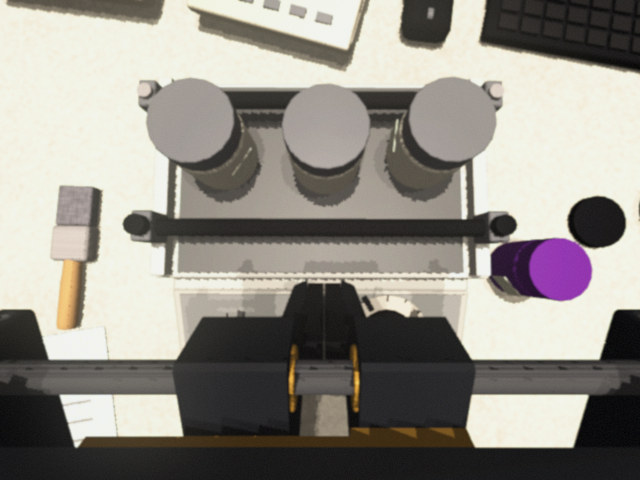

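The wrist view shows the new jar upright at (326,140) between the jars at (195,130) and (450,125). The clamp bar at row 226 is free in front of them. Next I push it.

```bash
python3 - <<'E'
from h import *
f0=manip.state()['contact_force']; L=[]
manip.move_linear(sh(-.030,0,.137),rate=.12)
x=-.030
while x<.020:
    x+=.004 if x<-.006 else .001
    manip.move_linear(sh(x,0,.137),rate=.04); s=manip.state(); f=-(s['contact_force']-f0)@ex
    L.append((round(x,4),round(float((s['tool_pos']-S0)@ex),4),round(float(f),1)))
    if f>18: break
print(L,s['clock'])
E
```

```text
[(-0.026, -0.0262, -0.0), (-0.022, -0.0225, 1.7), (-0.018, -0.0186, 2.5), (-0.014, -0.0143, 3.2), (-0.01, -0.0099, 2.5), (-0.006, -0.0055, 2.6), (-0.005, -0.0047, 2.5), (-0.004, -0.0038, 1.7), (-0.003, -0.0028, 2.6), (-0.002, -0.0018, 3.4), (-0.001, -0.0008, 2.1), (0.0, 0.0002, 2.8), (0.001, 0.0012, 3.8), (0.002, 0.002, 3.2), (0.003, 0.0031, 4.3), (0.004, 0.004, 3.8), (0.005, 0.005, 3.8), (0.006, 0.006, 4.2), (0.007, 0.0067, 5.5), (0.008, 0.0072, 7.1), (0.009, 0.0076, 9.0), (0.01, 0.0079, 10.9), (0.011, 0.0082, 13.4), (0.012, 0.0085, 14.8), (0.013, 0.0088, 15.0), (0.014, 0.0091, 18.5)] 20.7417
```

```bash
cat >> h.py <<'E'
n=-.343*ex+.939*ez; n/=np.linalg.norm(n); up=np.cross(ey,n); up=up if up@ex>0 else -up
P0=sh(-.098,0,.063)
E
python3 - <<'E'
from h import *
c=load('t0'); k=onplane(c,[140+345/2.35-.3,165+293/2.35-.3],n,n@P0)[0]; print(k,(k-S0)@ex,(k-S0)@ey)
t=.40; zt=np.sin(t)*ex-np.cos(t)*ez; o=rv(-ey,zt)
manip.move_linear(sh(-.025,0,.137),rate=.15)
manip.move_linear(sh(-.06,0,.22),rate=.25)
manip.set_gripper(.05)
p=k+n*.17
for s in(1,-1): print(inverse_kinematics(p,rv(s*ey,-n)))
manip.move_pose(p,rv(-ey,-n)); manip.dwell(.1)
grab('wrist','w3'); grab('scene','s3'); print(manip.state()['clock'])
E
```

```text
[0.47348915 0.02097135 0.06356138] -0.0964631496860488 -0.05991074012745128
[-0.13744166 -0.457159    2.36006809  0.15641116  0.91619834 -2.01440321]
[-0.13744166 -0.457159    2.36006809  0.15641116  0.91619834  1.12718944]
23.2333
```

View pics/w3.png

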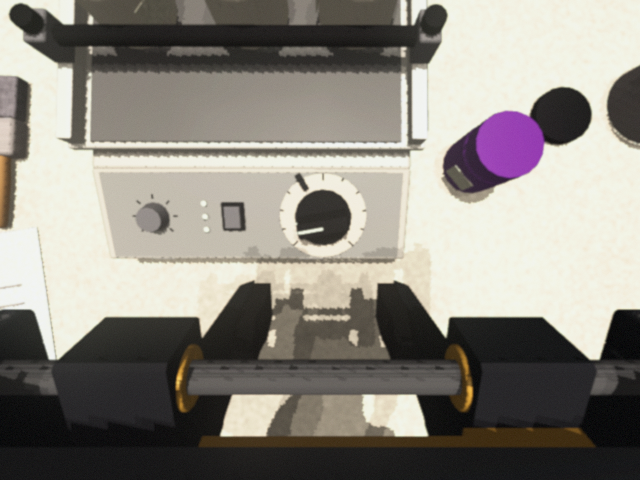

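```bash
cat > k.py <<'E'
from h import *
import sys
def knob(f,verbose=True):
    c=load(f); P=cloud(c); im=c['image']; g=im.max(2).astype(int); h,w=g.shape
    u,v=np.meshgrid(np.arange(w),np.arange(h)); X=onplane(c,np.c_[u.ravel(),v.ravel()],n,n@P0).reshape(h,w,3)-P0
    a=X@(-ey); b=X@up; H=(P-P0)@n            # a to the right, b up the slope
    near=np.hypot(a-.06,b)<.06
    # pale ring: bright connected blob
    m=(near&(g>205)).astype(np.uint8); N,l,st,ce=cv2.connectedComponentsWithStats(m)
    k=1+st[1:,4].argmax(); hull=cv2.convexHull(np.argwhere(l==k)[:,::-1].astype(np.int32))
    Q=onplane(c,hull.reshape(-1,2),n,n@P0)-P0; Q=np.c_[Q@(-ey),Q@up]
    x=np.linalg.lstsq(np.c_[2*Q,np.ones(len(Q))],(Q**2).sum(1),rcond=None)[0]; r=np.sqrt(x[2]+x[:2]@x[:2])
    res=np.hypot(*(Q-x[:2]).T)-r
    print('ring c (right,up) mm',x[:2]*1e3,'r',r*1e3,'res',res.std()*1e3,'H ring',np.nanmedian(H[l==k])*1e3)
    rr=np.hypot(a-x[0],b-x[1]); cw=lambda A,B:np.degrees(np.arctan2(A,B))
    t=(rr>.030)&(rr<.043)&(g<110)
    N,lt,s2,_=cv2.connectedComponentsWithStats(t.astype(np.uint8))
    for j in range(1,N):
        if s2[j,4]>15: q=lt==j; print('dark',s2[j],'cw-from-up',cw((a[q]-x[0]).mean(),(b[q]-x[1]).mean()),'H',np.nanmedian(H[q])*1e3)
    t=(rr<.026)&(g>150); N,lt,s2,_=cv2.connectedComponentsWithStats(t.astype(np.uint8))
    for j in range(1,N):
        if s2[j,4]>10:
            q=lt==j; hh=np.nanmedian(H[q]); uv=np.argwhere(q)[:,::-1]
            Y=onplane(c,uv,n,n@P0+hh)-P0; Y=np.c_[Y@(-ey),Y@up]-x[:2]; d=np.linalg.svd(Y-Y.mean(0))[2][0]; d=d*np.sign(d@Y.mean(0))
            pr=Y@d; print('white',s2[j],'H',hh*1e3,'dir cw',cw(*d),'mean cw',cw(*Y.mean(0)),'mean',Y.mean(0)*1e3,'range',pr.min()*1e3,pr.max()*1e3,'perp offset',(Y.mean(0)-d*(Y.mean(0)@d))*1e3)
    q=(rr<.03)&(H>.025)&(H<.05); 
    if q.sum()>20:
        Z=P[q]-P0; Z=np.c_[Z@(-ey),Z@up]-x[:2]; d=np.linalg.svd(Z-Z.mean(0),full_matrices=False)[2][0]; print('grip top',q.sum(),Z.mean(0)*1e3,'axis cw',cw(*d),'H',np.median(H[q])*1e3)
    q=(a>-.11)&(a<.0)&(abs(b)<.03)&np.isfinite(H); print('panel H mm',np.nanmedian(H[q])*1e3)
if __name__=='__main__':
    knob(sys.argv[1]); c=load(sys.argv[1]); cv2.imwrite('pics/'+sys.argv[1]+'c.png',cv2.resize(c['image'][160:270,260:390],None,fx=5,fy=5,interpolation=cv2.INTER_CUBIC))
E
python3 k.py w3
```

```text
ring c (right,up) mm [59.52173726 14.08885318] r 47.543350760363865 res 2.835950423247415 H ring 1.4885931384321012
dark [295 174   7   8  31] cw-from-up -43.43675333630901 H 6.6141590259458285
dark [297 224   7   7  31] cw-from-up -135.14181412079228 H 37.762166015879274
dark [299 226  50  19 373] cw-from-up -179.67492972317336 H 9.132380969340911
white [295 175  59  39 893] H 1.964787470025914 dir cw 94.50981805946722 mean cw 8.067964206906227 mean [ 1.95258662 13.77479684] range -25.588124161250768 25.748195210187227 perp offset [ 1.09182997 13.84268827]
white [313 227  10   4  27] H 38.431722508992735 dir cw -92.09755379992038 mean cw -159.20597444959787 mean [ -4.41590461 -11.62860349] range 1.8221151605027575 8.969785012154055 perp offset [  0.41941813 -11.45150697]
grip top 799 [ 1.28335136 -8.33989864] axis cw -97.15073866965511 H 37.56183111627333
panel H mm 0.9539680990258067
```

View pics/w3c.png

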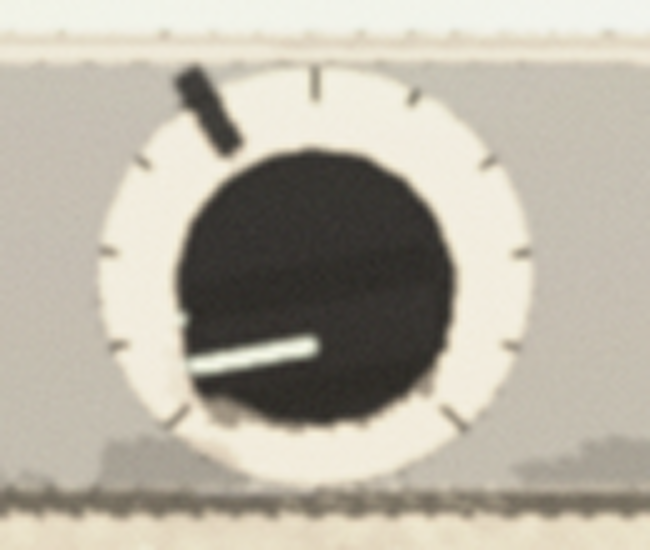

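```bash
cat > k2.py <<'E'
from h import *
import sys
from k import *
def meas(f,uvc,H0=0.0):
    c=load(f); P=cloud(c); im=c['image']; g=im.max(2).astype(int); h,w=g.shape
    u,v=np.meshgrid(np.arange(w),np.arange(h)); UV=np.c_[u.ravel(),v.ravel()]
    ab=lambda X:np.stack([(X-P0)@(-ey),(X-P0)@up],-1)
    pl=lambda uv,H:ab(onplane(c,uv,n,n@P0+H))
    cw=lambda d:np.degrees(np.arctan2(d[0],d[1]))
    C=pl(uvc,.001)[0]
    A=pl(UV,.001).reshape(h,w,2); rr=np.hypot(*(A-C).transpose(2,0,1))
    m=(rr<.0475)&(g>205); N,l,st,ce=cv2.connectedComponentsWithStats(m.astype(np.uint8)); k=1+st[1:,4].argmax()
    hull=cv2.convexHull(np.argwhere(l==k)[:,::-1].astype(np.int32)).reshape(-1,2); Q=pl(hull,.001)
    for _ in range(5):
        x=np.linalg.lstsq(np.c_[2*Q,np.ones(len(Q))],(Q**2).sum(1),rcond=None)[0]; r=np.sqrt(x[2]+x[:2]@x[:2]); e=abs(np.hypot(*(Q-x[:2]).T)-r); Q=Q[e<max(2*np.median(e),.0004)]
    C2=x[:2]; print('ring pts',len(Q),'C click',C*1e3,'fit',C2*1e3,'r',r*1e3,'res',np.median(e)*1e3)
    T=pl(UV,.004).reshape(h,w,2)-C2; tr=np.hypot(T[...,0],T[...,1])
    t=(tr>.027)&(tr<.05)&(g<110)&(T[...,1]>-.01); N,lt,s2,_=cv2.connectedComponentsWithStats(t.astype(np.uint8))
    for j in range(1,N):
        if s2[j,4]>40:
            q=T[lt==j]; d=np.linalg.svd(q-q.mean(0))[2][0]; d*=np.sign(d@q.mean(0)); print('tab?',s2[j],'radial cw',cw(q.mean(0)),'axis cw',cw(d),'r',tr[lt==j].min()*1e3,tr[lt==j].max()*1e3)
    H=(P-P0)@n; S=ab(P); q=(np.hypot(*(S-C2).transpose(2,0,1))<.032)&(H>.028)&(H<.046)
    Z=S[q]; d=np.linalg.svd(Z-Z.mean(0),full_matrices=False)[2][0]; pr=(Z-Z.mean(0))@d; pp=(Z-Z.mean(0))@[d[1],-d[0]]
    print('grip',q.sum(),'centre',Z.mean(0)*1e3,'mid',(Z.mean(0)+d*(pr.min()+pr.max())/2)*1e3,'len',np.ptp(pr)*1e3,'wid',np.ptp(pp)*1e3,'axis cw',cw(d),cw(-d),'H',np.median(H[q])*1e3)
    T=pl(UV,.036).reshape(h,w,2)-C2; q=(np.hypot(T[...,0],T[...,1])<.028)&(g>130)
    N,lt,s2,_=cv2.connectedComponentsWithStats(q.astype(np.uint8))
    for j in range(1,N):
        if s2[j,4]>25:
            z=T[lt==j]; hh=np.nanmedian(H[lt==j]); d=np.linalg.svd(z-z.mean(0))[2][0]; d*=np.sign(d@z.mean(0)); print('white',s2[j],'H',hh*1e3,'dir cw',cw(d),'radial',cw(z.mean(0)),'mean',z.mean(0)*1e3,'c.l. offset',np.cross(d,z.mean(0))*1e3)
if __name__=='__main__': meas(sys.argv[1],[float(sys.argv[2]),float(sys.argv[3])])
E
python3 -W ignore k2.py w3 322.8 214.6
```

```text
ring pts 19 C click [58.61927129  4.13591225] fit [58.49346042  8.75726529] r 43.12705474657709 res 0.21932442359048898
tab? [295 174  11  14  71] radial cw -35.55718003224587 axis cw -30.431657272530565 r 27.127436104621246 38.469857705304356
grip 955 centre [58.22883713  4.21963779] mid [57.81519792  4.14251691] len 42.540826538599084 wid 13.471507436134834 axis cw -100.56123920601793 79.43876079398208 H 37.66597945387615
white [ 288  186   70   68 1440] H 2.033239721952883 dir cw -90.10740473149303 radial -168.27720907895693 mean [-0.52571589 -2.53351054] c.l. offset 2.5325205953920853
```

```bash
python3 - <<'E'
from h import *
c=load('w3'); C=np.array([58.3,4.2])*1e-3
def pl(l,H):
    X=onplane(c,[(260+(a+.5)/5-.5,160+(b+.5)/5-.5) for a,b in l],n,n@P0+H)-P0; return np.c_[X@(-ey),X@up]-C
cw=lambda d:np.degrees(np.arctan2(d[0],d[1]))
t=pl([(190,78),(233,150)],.004); print('tab',t*1e3,cw(t[0]),cw(t[1]),cw(t.mean(0)),cw(t[0]-t[1]))
w=pl([(190,366),(317,346)],.036); print('line',w*1e3,cw(w[0]),cw(w[0]-w[1]))
CW=C@np.c_[-ey,up].T+P0
for th in np.radians([-99,-30]):
    d=np.sin(th)*(-ey)+np.cos(th)*up; y=np.cross(n,d)
    for s in(1,-1): print(np.degrees(th),s,[np.round(inverse_kinematics(CW+n*h,rv(s*y,-n)),2) if inverse_kinematics(CW+n*h,rv(s*y,-n)) is not None else None for h in(.03,.1)])
E
```

```text
tab [[-21.10522409  35.47557386]
 [-13.97758711  23.07136833]] -30.749374369540742 -31.209210855067735 -30.931109440529877 -29.882301860070516
line [[-19.78282525  -5.74696904]
 [  0.5790335   -2.39751538]] -106.19873670540858 -99.34129669814234
-99.0 1 [array([-0.08, -0.15,  2.42,  0.2 ,  0.55,  2.52]), array([-0.1 , -0.32,  2.4 ,  0.17,  0.74,  2.54])]
-99.0 -1 [array([-0.08, -0.15,  2.42,  0.2 ,  0.55, -0.63]), array([-0.1 , -0.32,  2.4 ,  0.17,  0.74, -0.6 ])]
-29.999999999999996 1 [None, array([-0.1 , -0.32,  2.4 ,  0.17,  0.74, -2.54])]
-29.999999999999996 -1 [array([-0.08, -0.15,  2.42,  0.2 ,  0.55,  0.58]), array([-0.1 , -0.32,  2.4 ,  0.17,  0.74,  0.6 ])]
```

```bash
python3 - <<'E'
from h import *
C=np.array([58.2,3.0])*1e-3; CW=C@np.c_[-ey,up].T+P0
th=np.radians(-99.7); d=np.sin(th)*(-ey)+np.cos(th)*up; o=rv(-np.cross(n,d),-n)
manip.move_pose(CW+n*.10,o); manip.set_gripper(.036,20)
manip.move_linear(CW+n*.032,rate=.12,rot=o); manip.dwell(.1)
s=manip.state(); f0=s['contact_force']; print(s['clock'],f0.round(1),s['moment'].round(2))
manip.set_gripper(.0,20); s=manip.state(); f=s['contact_force']-f0
print(s['clock'],s['gripper_width'],s['grasp_force'],'F ey,up,n',[round(float(f@a),1) for a in(-ey,up,n)],s['moment'].round(2),s['joint_pos'].round(3))
E
```

```text
25.9917 [0.8 0.2 0.1] [-0.08 -0.   -0.06]
26.4583 0.012468347300995133 20.000744657590985 F ey,up,n [1.3, -3.7, 7.2] [-0.38  0.5  -0.07] [-0.084 -0.159  2.418  0.202  0.557 -0.638]
```

```bash
python3 - <<'E'
from h import *
q=manip.state()['joint_pos'].copy(); q0=q.copy()
for k in range(1,5):
    q[5]=q0[5]+1.195*k/4; manip.set_joints(q); s=manip.state(); f=s['contact_force']; print(s['clock'],s['joint_pos'][5].round(3),s['gripper_width'].round(4),[round(float(f@a),1) for a in(-ey,up,n)],s['moment'].round(2))
manip.set_gripper(.036)
C=np.array([58.2,3.0])*1e-3; CW=C@np.c_[-ey,up].T+P0; o=manip.state()['tcp_rot']
manip.move_linear(CW+n*.10,rate=.15)
manip.move_pose(CW+n*.17+up*.0012,rv(-ey,-n)); manip.dwell(.1)
c=grab('wrist','w4'); print(manip.state()['clock'])
cv2.imwrite('pics/w4c.png',cv2.resize(c['image'][160:270,260:390],None,fx=5,fy=5,interpolation=cv2.INTER_CUBIC))
E
```

```text
Traceback (most recent call last):
AttributeError: 'float' object has no attribute 'round'
```

```bash
python3 - <<'E'
from h import *
s=manip.state(); q=s['joint_pos'].copy(); print(s['clock'],q)
for j in (-.04,.26,.557):
    q[5]=j; manip.set_joints(q); s=manip.state(); f=s['contact_force']; print(s['clock'],s['joint_pos'][5],s['gripper_width'],[round(float(f@a),1) for a in(-ey,up,n)],s['moment'].round(2))
manip.set_gripper(.036)
C=np.array([58.2,3.0])*1e-3; CW=C@np.c_[-ey,up].T+P0
manip.move_linear(CW+n*.10,rate=.15)
manip.move_pose(CW+n*.17+up*.0012,rv(-ey,-n)); manip.dwell(.1)
c=grab('wrist','w4'); print(manip.state()['clock'])
cv2.imwrite('pics/w4c.png',cv2.resize(c['image'][160:270,260:390],None,fx=5,fy=5,interpolation=cv2.INTER_CUBIC))
E
```

```text
26.85 [-0.08388992 -0.15896448  2.41832295  0.20191255  0.55721539 -0.34305173]
27.2417 -0.04487146488376635 0.012940460239434935 [1.0, -0.1, -1.1] [-0.1  -0.05 -0.05]
27.6333 0.2545196946089568 0.013254098999839424 [0.7, 0.9, -3.1] [-0.22 -0.11 -0.12]
28.0167 0.5510969974663539 0.012830437751470122 [2.9, 1.3, -3.9] [-0.37 -0.25 -0.18]
29.8833
```

View pics/w4c.png

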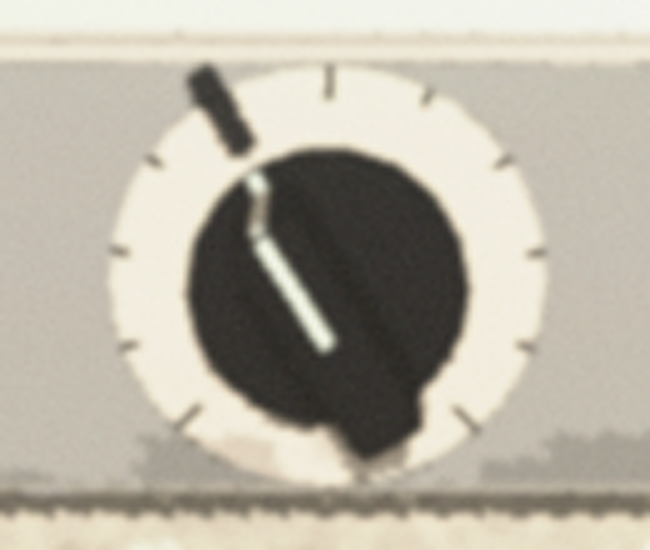

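The white line now points to the tab: skirt mark at crop (256,183), tab from (203,75) to (243,148). I'll compute the residual, and find the clamp state from the wider view.

```bash
python3 - <<'E'
from h import *
c=load('w4'); g=c['image'].max(2).astype(float)
full=lambda a,b:(260+(a+.5)/5-.5,160+(b+.5)/5-.5)
def pl(uv,H): X=onplane(c,uv,n,n@P0+H)-P0; return np.c_[X@(-ey),X@up]
cw=lambda d:np.degrees(np.arctan2(d[0],d[1]))
cl=lambda l,H:pl([full(*p) for p in l],H)
C=cl([(328,275)],.002)[0]; C0=np.array([.0583,.003]); print('C',C*1e3)
# weighted PCA on boxes (crop coords)
def pca(x0,x1,y0,y1,H,white):
    u0,v0=full(x0,y0);u1,v1=full(x1,y1); u,v=np.meshgrid(np.arange(int(u0),int(u1)+1),np.arange(int(v0),int(v1)+1))
    I=g[v,u]; w=np.clip(I-110,0,None) if white else np.clip(150-I,0,None); w=w.ravel()
    X=pl(np.c_[u.ravel(),v.ravel()],H); m=(X*w[:,None]).sum(0)/w.sum(); Y=X-m; e,V=np.linalg.eigh((Y*w[:,None]).T@Y); d=V[:,1]; d*=np.sign(d[1]); return m,d
m,d=pca(180,260,60,142,.005,False); print('tab mean',(m-C)*1e3,'radial',cw(m-C),cw(m-C0),'axis',cw(d)); mt=m
m,d=pca(262,345,240,360,.038,True); print('grip line mean',(m-C)*1e3,'axis',cw(d))
b=cl([(256,182)],.008)[0]; print('skirt mark radial',cw(b-C),cw(b-C0), (b-C)*1e3)
E
```

```text
C [58.57436757  4.41700708]
tab mean [-18.6193152   30.43029229] radial -31.461120283381458 -29.943162614700018 axis -31.739783797800456
grip line mean [-5.26281255  6.74174972] axis -31.168154383619402
skirt mark radial -34.34478929956473 -31.772232770582097 [-12.31009571  18.01565718]
```

```bash
python3 - <<'E'
from h import *
t=.40; zt=np.sin(t)*ex-np.cos(t)*ez
manip.move_pose(sh(-.055,0,.27),rv(-ey,zt)); manip.dwell(.1)
c=grab('wrist','w5'); d=grab('top','t5'); print(manip.state()['clock'])
P=cloud(c)-S0; X,Y,Z=P@ex,P@ey,P[...,2]
for y0 in(-.086,0,.086):
    q=(abs(Z-.180)<.006)&(abs(Y-y0)<.04)&(X>0)&(X<.11); print('jar',y0,q.sum(),'c',X[q].mean().round(4),Y[q].mean().round(4),'x range',np.percentile(X[q],[1,99]).round(4),Z[q].mean().round(4))
for lo,hi,nm in((-.02,.05,'clamp'),(.08,.12,'fixed')):
    for y0 in(-.045,.045,-.12,.12):
        q=(Z>.131)&(Z<.140)&(abs(Y-y0)<.008)&(X>lo)&(X<hi); print(nm,y0,q.sum(),np.median(X[q]).round(4) if q.any() else None)
cv2.imwrite('pics/fin.png',np.hstack([cv2.resize(c['image'][40:300,100:540],(440,260)),cv2.resize(d['image'][165:345,140:390],(360,260))]))
E
```

```text
30.6417
jar -0.086 5326 c 0.0645 -0.0837 x range [0.0372 0.0925] 0.1802
jar 0 5255 c 0.0647 -0.0009 x range [0.0375 0.0926] 0.1803
jar 0.086 5338 c 0.0649 0.0879 x range [0.0376 0.0928] 0.1804
clamp -0.045 288 0.0285
clamp 0.045 287 0.0285
clamp -0.12 367 0.028
clamp 0.12 288 0.0286
fixed -0.045 281 0.1008
fixed 0.045 280 0.1009
fixed -0.12 33 0.1091
fixed 0.12 0 None
```

View pics/fin.png

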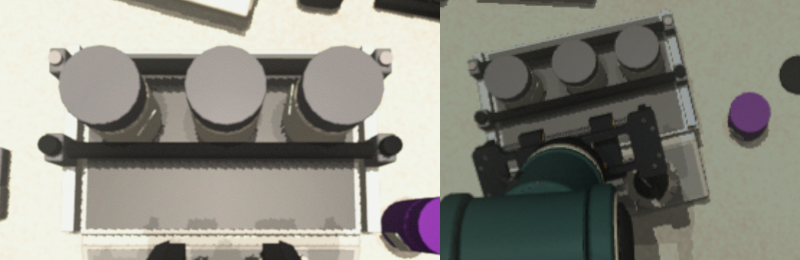

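The final view shows the three jars in line between the bars, with the clamp bar against them. Measured bar spacing is about 72 mm, against 74 mm for flush, which is within the calibration. The jar centres agree to 0.4 mm. The robot is touching nothing, so I'm handing the job in.

```bash
python3 -c "
from h import *
print(order.close_job())"
```

```text
the job is handed in; nothing more can be done
None
```

The job is handed in at about 31 s on the robot clock: the jar stands upright in the gap, the clamp bar is pushed up against all three jars, and the knob's white line points at the tab to within about 1° by the camera.

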